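# Seat the slide carrier and press the capture key

### The job

With the fingertips, push the green slide carrier along its lane until it is fully home against the stop, then lightly press the blue key on the camera control box down and let it come back up, and withdraw. Only push and press, without force: do not lift either carrier, do not press the blue key before the carrier is home, and leave the orange carrier, the other keys, the oil bottle, the dish and the slide box alone.

Things in the scene. Friction and masses are not known exactly. Their poses are not given: they have to be found in the camera images.
- dock: Fixed aluminium loading dock with two open lanes side by side along its x axis, centre lines at y = -31 and +31 mm, each 54 mm wide. Origin at bench level, between the lanes. Lane floor 6 mm above the bench from x = -100 mm (near end, open) to the stop face at x = +90; white walls 8 mm thick, tops 20 mm above the bench. x points to the stop, roughly away from the robot
- dock_stop (a point): Middle of the dock's stop face at lane-floor height (dock frame 90, 0, 6 mm). The stop is a white block 132 mm wide, 40 mm deep, its top 40 mm above the bench, closing both lanes; axes as the dock's
- green_carrier: Green plastic slide carrier, 90 long (x) x 50 wide x 18 mm high, glass slide on top, about 0.1 kg, loose, in one of the two lanes (which varies), 45 to 90 mm short of the stop. Origin at the centre of its underside, x towards the stop; near end face at x = -45 mm. Fully home its origin is at dock x = +45 mm. Slides with light friction, stays where left
- orange_carrier: Orange slide carrier, same shape, size and frame as the green one, lying in the other lane: to be left alone
- control_box: White camera control box, fixed to the bench, 170 (x) x 140 (y) x 40 mm high with a dark display strip along its far edge. Origin at the centre of its underside. Four round push keys stand on its top in two rows, centres 62 mm apart along its x and 60 mm along its y; which colour stands where varies
- oil_bottle: Small amber bottle with black cap, 36 mm diameter, 70 mm high, loose, standing behind the dock. Origin at the centre of its underside
- dish: White shallow specimen dish, 84 mm diameter, 16 mm high, loose, behind the control box. Origin at the centre of its underside
- slide_box: Grey closed slide box, 80 x 28 x 25 mm high, loose, on the bench between the dock and the control box. Origin at the centre of its underside
- blue_key_top (a point): Centre of the top face of the blue round push key (24 mm diameter) on the control box, 62 mm above the bench when up, standing 10 mm proud of its black housing (40 mm diameter), the key to press; the point moves with the key
- blue_key (a joint): How far the blue key is pressed down, m: 0 is up, 0.006 fully down; a spring pushes it back up, 1.5 N starts it moving and about 5 N holds it fully down
- white_key_top (a point): Centre of the top face of the white round push key (24 mm diameter) on the control box, 62 mm above the bench when up, standing 10 mm proud of its black housing (40 mm diameter), to be left alone; the point moves with the key
- white_key (a joint): How far the white key is pressed down, m: 0 is up, 0.006 fully down; a spring pushes it back up, 1.5 N starts it moving and about 5 N holds it fully down
- red_key_top (a point): Centre of the top face of the red round push key (24 mm diameter) on the control box, 62 mm above the bench when up, standing 10 mm proud of its black housing (40 mm diameter), to be left alone; the point moves with the key
- red_key (a joint): How far the red key is pressed down, m: 0 is up, 0.006 fully down; a spring pushes it back up, 1.5 N starts it moving and about 5 N holds it fully down
- yellow_key_top (a point): Centre of the top face of the yellow round push key (24 mm diameter) on the control box, 62 mm above the bench when up, standing 10 mm proud of its black housing (40 mm diameter), to be left alone; the point moves with the key
- yellow_key (a joint): How far the yellow key is pressed down, m: 0 is up, 0.006 fully down; a spring pushes it back up, 1.5 N starts it moving and about 5 N holds it fully down
Things that resemble listed ones, but are neither listed nor needed, are in the scene too. Of the things that look like the green_carrier, the largest one is meant.

How it is judged:
By the outcome, as a careful person would: the job done as asked, in the order asked, and still so for the second after the job is handed in, with the robot touching nothing.
It also fails if it takes over 42 s, if anything falls off the work surface, if the arm or the gripper's body presses on something with over 40 N, if the wrist force passes 120 N, or if a joint passes its speed limit or range.

### The arm

A 7-joint arm with a two-finger parallel gripper is mounted at the origin on the work surface. World frame = base frame: x ahead of the robot, y to its left, z up, the work surface at z = 0. Lengths are in m, angles in rad, forces in N, time in s.
With the tool pointing down it reaches from about 0.4 to 0.9 m from the base axis. Payload 5.6 kg.
Tool frame: the origin (TCP) lies midway between the tips of the shut fingers; the grasp point (between the pads) lies 19 mm behind it; z points along the fingers, y is the line along which they close (so a half turn about z gives the same grasp; the last joint's range is limited). The gripper opens to 92 mm and grips with 3 to 60 N. Pads are 20 mm wide; open, the fingers measure 128 mm over their backs; the gripper's body (75 mm by 189 mm) begins 69 mm behind the grasp point.
Start: joints at [-1.3, 0.468, -0.012, 1.603, 0.006, 1.071, -0.056], TCP at [0.201, 0.618, 0.215] pointing down, gripper open.
Joint ranges: [-2.53, 2.53], [-0.31, 2.02], [-1.57, 1.55], [0.28, 2.44], [-1.29, 4.43], [0.15, 1.84], [-2.92, 2.92]. Speed limits (rad/s): [2.57, 2.57, 3.14, 3.14, 3.14, 3.14, 3.14].

### API

Orientations are given as a 3x3 rotation matrix whose columns are the frame's x, y, z axes.
In Python, from station import env, effector, solver, viewer, workorder, search_frame, tip_of gives the robot as it stands. Calls block until the motion is done:
- env.reach(position, orientation): joint-space move of the TCP to a pose.
- env.movel(position, frame=None, rate=0.15): straight line of the TCP; frame=None keeps the orientation; rate is the mean speed in m/s.
- env.goto_joints(angles): joint-space move.
- effector.release() and effector.grasp(squeeze=None): open the fingers fully, or close them until they stop; squeeze is the grip in N (None keeps the last).
- env.pause(seconds).
- solver.inverse_kinematics(position, orientation): joint angles nearest the present ones, or None.
- env.sense(): the state.
- viewer.read_camera(name): name is "scene" or "top" or "wrist"; returns (picture, depth): 420x560x3 uint8, red, green, blue; 420x560 float32, m along the optical axis (not along the pixel's ray), 0 where there is no reading.
- viewer.camera_info(name): a dict with "intrinsics" (3x3 intrinsics, pixels), "eye" and "rotation" of the camera in the world; the wrist camera has in their place "T_tool_cam" (4x4, takes a point from camera to tool coordinates, whose origin is the TCP and whose axes are the flange's). Camera axes: x right, y up, looking along -z (the intrinsics and any distortion apply to the point x, -y, -z); pixel columns grow to the right and rows downward; lengths in m; the calibration is good to about 2 mm. A picture is of the moment at which its call begins: read the wrist's pose just before it. camera_info takes no time and is no camera call.
A pose or a line that the arm cannot do raises env.PlanningError and nothing moves.
- workorder.finish_job(): hands the job in; it is judged then, once.
Trained networks look in the newest picture that a camera, given by its name, has taken for a name from the list of things; names that differ only in an ending like _2 or _b are one class to them, and where a whole thing is asked for, a point or a joint stands for the part that bears it (a point fixed in the world has none). Each returns a list of dicts, best first, with "score" (0 to 1); they miss things now and then, are a little off and sometimes report something else, mostly with a low value. They report only what shows in the picture. A call takes as long as a camera call. They do not tell look-alikes from the thing itself.
- search_frame(camera, name): "at" ([x, y, z] in m, in world coordinates, good to about 4 mm: the middle of the surface that is visible of it).
- tip_of(camera, name): "at" ([x, y, z] in m, in world coordinates, good to about 4 mm: a listed point, or the origin of a listed thing).
The state is a dict: "t": time; "joint_positions": joint angles; "joint_velocities": joint speeds; "tau": joint torques, N m; "ee_pos": TCP position; "tcp_rot": TCP orientation; "wrist_force": force on the tool from outside, world axes, zero at the start; "moment": the same for the moment, N m; "gripper_width": finger opening in m; "grasp_force": force on a finger pad.
Only numpy, scipy, OpenCV 4.12 (cv2) and the standard library are available. Lean on these libraries where they do the work, as an engineer would, in place of code of your own. Each camera call takes 0.05 s, during which the arm holds its last target. There are 200 camera calls.

## Working session

There is one attempt and no reset: what is moved stays moved. The work goes in short steps, each a Python script; the robot and the scene stay as the last script left them, time stands still between calls to the robot, and variables do not carry over. Pictures are saved under pics/ and viewed, at most 10 in all, crops included, and the job is handed in when it is done.

```bash
ls; mkdir -p pics
cat > h.py <<'E'
import numpy as np, cv2
from station import env, effector, solver, viewer, workorder, search_frame, tip_of
def world(cam,depth,u,v,info=None):
    i=info or viewer.camera_info(cam); K=np.array(i["intrinsics"]); d=depth[v,u]
    p=np.stack([(u-K[0,2])/K[0,0]*d,-(v-K[1,2])/K[1,1]*d,-d],-1)
    return p@np.array(i["rotation"]).T+np.array(i["eye"])
E
python3 - <<'E'
from h import *
for c in ["top","scene"]:
    im,d=viewer.read_camera(c); cv2.imwrite(f"pics/{c}0.png",im[:,:,::-1]); np.savez(f"{c}0.npz",im=im,d=d)
    print(c,{k:np.round(v,3).tolist() if not isinstance(v,str) else v for k,v in viewer.camera_info(c).items()})
    for n in ["dock","dock_stop","green_carrier","orange_carrier","control_box","blue_key_top","white_key_top","red_key_top","yellow_key_top","slide_box"]:
        print(n,[(np.round(r["at"],3).tolist(),round(r["score"],2)) for r in tip_of(c,n)[:3]])
print(env.sense()["t"])
E
```

```text
pics
top {'intrinsics': [[536.841, 0.0, 271.642], [0.0, 536.841, 205.801], [0.0, 0.0, 1.0]], 'eye': [0.373, -0.059, 1.11], 'rotation': [[-0.015, 0.983, -0.184], [-1.0, -0.013, 0.013], [0.011, 0.184, 0.983]]}
dock [([0.567, -0.199, -0.002], 0.61), ([0.533, 0.15, 0.066], 0.46)]
dock_stop [([0.656, -0.213, 0.009], 0.93), ([0.604, 0.205, 0.057], 0.68)]
green_carrier [([0.54, -0.226, 0.006], 0.83), ([0.395, -0.274, -0.002], 0.74), ([0.537, -0.364, -0.0], 0.66)]
orange_carrier [([0.557, -0.167, 0.006], 0.82), ([0.452, -0.005, 0.0], 0.42)]
control_box [([0.597, 0.171, 0.0], 0.9)]
blue_key_top [([0.595, 0.141, 0.06], 0.41)]
white_key_top [([0.602, 0.202, 0.058], 0.56), ([0.593, 0.173, 0.001], 0.18)]
red_key_top [([0.546, 0.205, 0.062], 0.41)]
yellow_key_top [([0.536, 0.152, 0.064], 0.47)]
slide_box [([0.453, -0.007, -0.003], 0.88), ([0.739, 0.138, -0.001], 0.62), ([0.544, 0.21, 0.066], 0.6)]
scene {'intrinsics': [[541.905, 0.0, 276.991], [0.0, 541.905, 201.592], [0.0, 0.0, 1.0]], 'eye': [1.279, -0.648, 0.819], 'rotation': [[0.655, -0.48, 0.584], [0.756, 0.438, -0.487], [-0.021, 0.76, 0.65]]}
dock []
dock_stop [([0.654, -0.211, 0.003], 0.97)]
green_carrier [([0.389, -0.27, -0.003], 0.91), ([0.54, -0.226, 0.007], 0.88), ([0.537, -0.36, -0.002], 0.81)]
orange_carrier [([0.553, -0.169, 0.011], 0.8)]
control_box [([0.596, 0.172, 0.003], 0.95)]
blue_key_top [([0.594, 0.141, 0.064], 0.49)]
white_key_top [([0.599, 0.204, 0.06], 0.52)]
red_key_top [([0.543, 0.209, 0.063], 0.51), ([0.74, -0.21, 0.0], 0.47)]
yellow_key_top [([0.537, 0.15, 0.06], 0.44), ([0.605, 0.204, 0.061], 0.2)]
slide_box [([0.455, -0.004, -0.002], 0.81)]
1.1
```

View pics/top0.png

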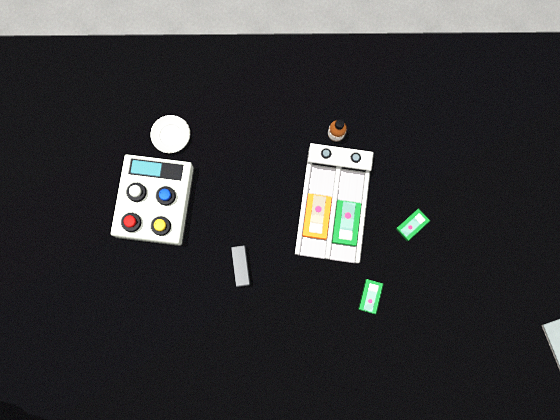

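View pics/scene0.png

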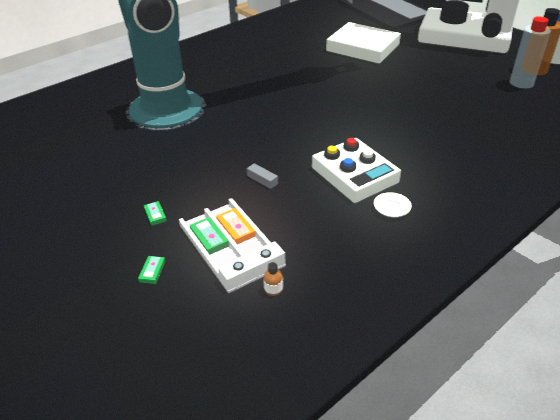

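The green carrier in the right-hand lane, top picture (347,222), is the largest green one. The smaller ones at (371,297) and (413,224) lie outside the dock. The blue key is at (166,195). Next I refine the dock yaw and the positions from depth.

Run:
```python
from h import *
for c in ["top","scene"]:
    z=np.load(c+"0.npz"); im,d=z["im"],z["d"]
    v,u=np.mgrid[:420,:560]; W=world(c,d,u,v); hsv=cv2.cvtColor(im,cv2.COLOR_RGB2HSV)
    near=(d>0)&(np.hypot(W[...,0]-.59,W[...,1]+.2)<.17)
    def rect(m,n):
        P=W[m]; (a,b),s,ang=cv2.minAreaRect((P[:,:2]*1000).astype(np.float32)); print(c,n,len(P),round(a,1),round(b,1),np.round(s,1),round(ang,2),"z",np.round(np.median(P[:,2]),4))
    rect(near&(abs(W[...,2]-.040)<.005)&(W[...,0]>.63)&(W[...,1]>-.3)&(hsv[...,1]<60),"stop")
    g=near&(hsv[...,1]>120)&(abs(hsv[...,0].astype(int)-67)<15)&(W[...,2]>.016)&(np.hypot(W[...,0]-.54,W[...,1]+.226)<.07)
    rect(g,"green")
    o=near&(hsv[...,1]>120)&(hsv[...,0]<22)&(W[...,2]>.016)&(np.hypot(W[...,0]-.555,W[...,1]+.168)<.07)
    rect(o,"orange")
    b=(hsv[...,1]>120)&(abs(hsv[...,0].astype(int)-110)<14)&(W[...,2]>.055)&(np.hypot(W[...,0]-.595,W[...,1]-.141)<.03)
    rect(b,"blue"); print(W[b].mean(0).round(4))
    bx=(W[...,2]>.035)&(W[...,2]<.045)&(np.hypot(W[...,0]-.595,W[...,1]-.171)<.13); rect(bx,"box")
```

```text
top stop 1199 695.4 -220.2 [132.4  84.1] 81.19 z 0.0399
top green 522 539.5 -226.9 [49.9 88.9] 80.82 z 0.0239
top orange 65 553.6 -166.4 [50.1 87.8] 81.07 z 0.0233
top blue 111 595.8 139.7 [22.3 21.7] 12.43 z 0.0618
[0.5956 0.14   0.0615]
top box 4296 593.0 171.1 [141.1 170.1] 82.12 z 0.0401
scene stop 1070 705.1 -219.2 [132.8 101.4] 83.1 z 0.0399
scene green 343 541.9 -226.0 [50.3 91.1] 80.62 z 0.0236
scene orange 128 556.9 -165.7 [50.6 92.1] 80.91 z 0.0222
scene blue 58 599.5 140.3 [22.7 19.9] 83.68 z 0.0609
[0.5995 0.1393 0.0605]
scene box 1874 594.3 171.8 [143.4 173.2] 82.52 z 0.0399
```

```bash
cat >> h.py <<'E'
yaw=np.radians(-9.1); U=np.array([np.cos(yaw),np.sin(yaw),0]); V=np.array([-U[1],U[0],0]); Z=np.array([0,0,1.])
R0=np.column_stack([U,-V,-Z])
C=np.array([.5407,-.2265,0])
E
python3 - <<'E'
from h import *
s=env.sense(); print(s["tcp_rot"],s["t"])
effector.grasp(5)
p=C-.082*U
best=None
for R in (R0,R0@np.diag([-1,-1,1])):
    q=solver.inverse_kinematics(p+.12*Z,R)
    print(None if q is None else np.round(q,2))
    if q is not None and (best is None or abs(q[6])<abs(best[0][6])): best=(q,R)
np.save("R.npy",best[1])
env.reach(p+.12*Z,best[1]); env.movel(p+.014*Z,rate=.1)
s=env.sense(); print(s["t"],s["ee_pos"],s["wrist_force"],s["gripper_width"])
im,d=viewer.read_camera("wrist"); a,_=viewer.read_camera("top"); cv2.imwrite("pics/w1.png",np.hstack([im[...,::-1],cv2.resize(a[80:290,250:450,::-1],(400,420))])[:, :800+160] if 0 else np.hstack([cv2.resize(im[...,::-1],(400,300)),cv2.resize(a[100:280,260:440,::-1],(300,300))]))
E
```

```text
[[-9.51139200e-01  3.08762399e-01  6.31096588e-05]
 [ 3.08762401e-01  9.51139201e-01  2.04925223e-05]
 [-5.36987501e-05  3.89771311e-05 -9.99999998e-01]] 1.1
[-0.39  0.5   0.96  2.07 -0.56  0.84 -0.83]
[-0.22  0.42  0.73  2.07 -0.39  0.79  2.16]
6.725 [ 0.46014668 -0.21377261  0.01449773] [ 0.00221574  0.20894541 -0.25208914] 0.0008577562762713106
```

View pics/w1.png

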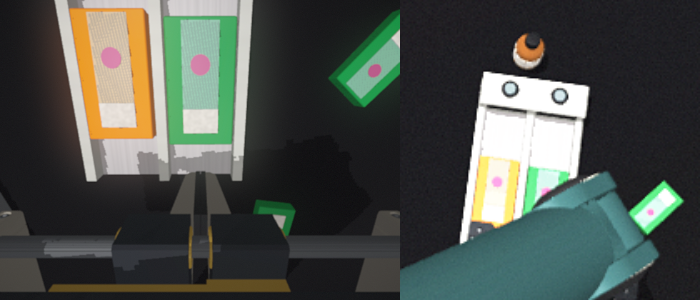

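The wrist view shows the shut fingers at the mouth of the green lane, centred at about (200,180), with the walls clear on both sides. I push now and watch the force.

Run:
```python
from h import *
p=env.sense()["ee_pos"].copy()
f=lambda: float(env.sense()["wrist_force"]@U)
for t in (.02,.05,.08,.086): 
    env.movel(p+t*U,rate=.04); print(t,round(f(),2))
    if f()<-6: break
else:
    for k in range(12):
        t+=.0015; env.movel(p+t*U,rate=.02); print(round(t,4),round(f(),2))
        if f()<-4: break
s=env.sense(); print(s["t"],s["ee_pos"],s["wrist_force"])
im,d=viewer.read_camera("wrist"); cv2.imwrite("pics/w2.png",im[...,::-1])
```

```text
0.02 0.44
0.05 0.31
0.08 -1.2
0.086 -0.54
0.0875 -0.23
0.089 0.19
0.0905 0.62
0.092 -0.07
0.0935 -0.51
0.095 -5.13
11.0917 [ 0.55275686 -0.22847807  0.01444787] [-5.06662599  0.81673423  3.89266005]
```

View pics/w2.png

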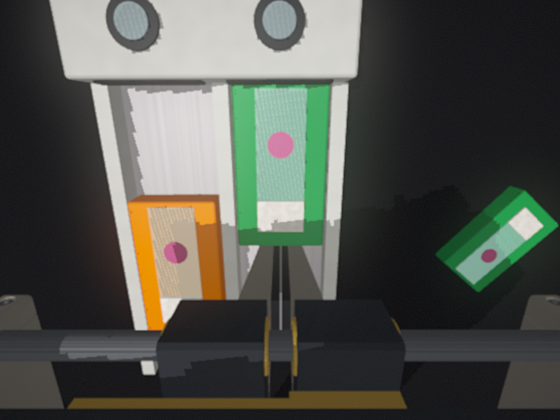

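The carrier is flush against the stop (row 85) and the force rose to 5 N at the expected travel. Now I back off, check with the top camera, and go above the blue key.

Run:
```python
from h import *
p=env.sense()["ee_pos"].copy()
env.movel(p-.02*U,rate=.06); env.movel(p-.02*U+.13*Z,rate=.15)
R=np.load("R.npy"); K=np.array([.5957,.140,0])
env.reach(K+.13*Z,R); env.movel(K+.075*Z,rate=.1); env.pause(.2)
s=env.sense(); print(s["t"],s["ee_pos"],s["wrist_force"])
im,d=viewer.read_camera("top"); W=world("top",d,*np.mgrid[:420,:560][::-1]); hsv=cv2.cvtColor(im,cv2.COLOR_RGB2HSV)
for n,m in (("g",abs(hsv[...,0].astype(int)-67)<15),("o",hsv[...,0]<22)):
    m=m&(hsv[...,1]>120)&(W[...,2]>.016)&(W[...,2]<.03)&(np.hypot(W[...,0]-.58,W[...,1]+.2)<.11); P=W[m]
    print(n,len(P),cv2.minAreaRect((P[:,:2]*1000).astype(np.float32)) if len(P) else 0)
w,_=viewer.read_camera("wrist"); sc,_=viewer.read_camera("scene")
cv2.imwrite("pics/k1.png",np.hstack([cv2.resize(w[...,::-1],(400,300)),cv2.resize(sc[110:230,280:440,::-1],(400,300))]))
```

```text
14.95 [0.59614077 0.14013903 0.07561232] [-0.08882475  0.18068567  0.27111164]
g 520 ((606.24072265625, -237.63990783691406), (50.19533920288086, 90.30712890625), 80.72350311279297)
o 40 ((551.244384765625, -165.9532470703125), (49.9983024597168, 83.52906799316406), 80.97225189208984)
```

View pics/k1.png

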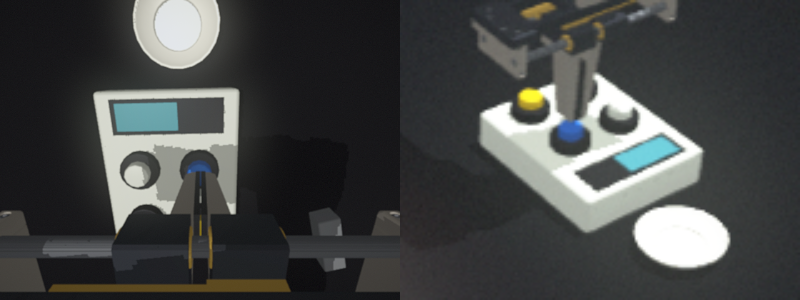

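The green carrier moved 67 mm to home and orange has not moved. The fingertips are right over the blue key, left half (200,170), right half (572,125). Pressing gently.

Run:
```python
from h import *
p=env.sense()["ee_pos"].copy(); K=np.array([.5957,.140,0])
env.movel(K+.064*Z,rate=.05)
b=env.sense()["wrist_force"][2]; z=.064
while z>.053:
    z-=.001; env.movel(K+z*Z,rate=.02); env.pause(.1); s=env.sense(); f=s["wrist_force"][2]; print(round(z,4),s["ee_pos"][2].round(4),round(f,2))
    if f>5.3: break
env.pause(.3)
env.movel(K+.075*Z,rate=.04); env.movel(K+.2*Z,rate=.15)
env.reach(np.array([.42,.14,.3]),np.load("R.npy"))
s=env.sense(); print(s["t"],s["wrist_force"])
im,d=viewer.read_camera("top"); sc,ds=viewer.read_camera("scene"); print([(r["at"],r["score"]) for r in tip_of("scene","blue_key_top")])
cv2.imwrite("pics/end.png",np.hstack([cv2.resize(im[90:300,100:450,::-1],(400,300)),cv2.resize(sc[100:320,120:420,::-1],(400,300))]))
```

```text
0.063 0.0631 -0.77
0.062 0.0622 1.29
0.061 0.0611 1.93
0.06 0.0601 2.99
0.059 0.0591 3.22
0.058 0.0581 3.63
0.057 0.0571 5.03
0.056 0.0564 7.11
21.0583 [-0.62875256  0.02086718  0.63117948]
[([0.5982, 0.1436, 0.0605], 0.55)]
```

View pics/end.png

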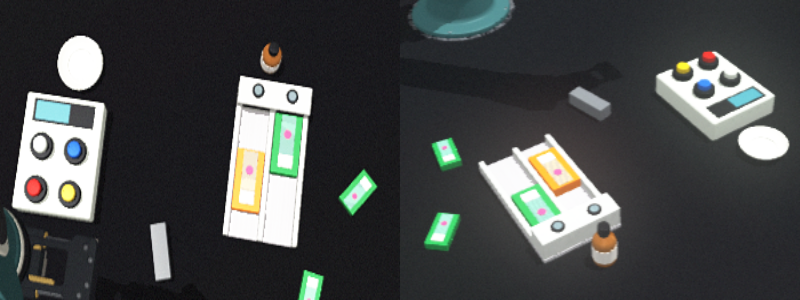

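The final pictures show green against the stop (285,145), orange where it was, the blue key up again (75,150), and the arm clear of everything. I'm handing in.

```bash
python3 -c "
from h import *
print(workorder.finish_job())"
```

```text
the job is handed in; nothing more can be done
None
```

The green carrier is home against the stop, the blue key was pressed fully down (about 7 N at the peak) and came back up, nothing else appears to have moved, and I handed the job in with the arm withdrawn at about 21 s; no verdict was returned.

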